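# Gauge two spacer sleeves: keep one on the pin, scrap the other

## Task

Sort the two loose aluminium spacer sleeves by the gauge pin. Slide the one whose bore is wide enough over the pin, fully down onto the base plate, and leave it there; the one whose bore is too small for the pin goes down the funnel into the scrap bin.

Things in the scene. Friction and masses are not known exactly. Their poses are not given: they have to be found in the camera images.
- sleeve_wide: The sleeve that fits: plain aluminium tube, 42 mm outside diameter, 40 mm long, with a wide 28 mm bore right through (thin 7 mm wall). It starts standing upright on the bench. Origin at its centre, 20 mm above its lower end; z is its axis. About 85 g.
- sleeve_tight: The sleeve that does not fit: same outside (42 mm diameter, 40 mm long) but a small 14 mm bore (thick 14 mm wall), seen as a much smaller hole from above. It starts standing upright on the bench. Origin at its centre, 20 mm above its lower end; z is its axis. About 135 g.
- gauge: Fixed gauge: upright steel pin 20 mm in diameter in the middle of a blue square base plate 90 x 90 x 10 mm lying on the bench. The pin stands 50 mm above the plate's top; its last 15 mm taper to an 8 mm wide tip (tip 60 mm above the bench). Origin on the pin's axis at the underside of the plate (bench level); z up along the pin. A sleeve fully home stands on the plate, its centre 30 mm above this origin.
- funnel: Fixed galvanised funnel bolted through the bench on a 210 x 250 x 3 mm flange plate. Mouth 172 mm across at 70 mm above the bench, narrowing to a 76 mm clear throat at bench level, then a straight neck through the bench to a tin bin slung under it (bin floor 175 mm below the bench top). Origin on its vertical axis at bench level; z up. A sleeve let go near the axis just above the mouth falls through.
Mind the look-alikes: they are no part of the job. What is shaped like the sleeve_tight but green, purple or turquoise is not meant.

How it is judged:
By the outcome, as a careful person would: the job done as asked, in the order asked, and still so for the second after the job is handed in, with the robot touching nothing.
It also fails if it takes over 56 s, if anything falls off the work surface, if the arm or the gripper's body presses on something with over 40 N, if the wrist force passes 120 N, or if a joint passes its speed limit or range.

## Robot

A 6-joint arm with a two-finger parallel gripper is mounted at the origin on the work surface. World frame = base frame: x ahead of the robot, y to its left, z up, the work surface at z = 0. Lengths are in m, angles in degrees, forces in N, time in s.
With the tool pointing down it reaches from about 0.4 to 0.825 m from the base axis. Payload 7 kg.
Tool frame: the origin (TCP) lies on the centre line of the jaws, within the pads' length; the fingertips stand 8 mm ahead of it and the grasp point (between the pads) lies 11 mm behind it (r.tcp_to_tips is the distance from the TCP to the fingertips, in m); z points along the fingers, y is the direction in which the jaws open and shut (so a half turn about z gives the same grasp; the last joint's range is limited). The gripper opens to 88 mm and grips with 3 to 60 N. Pads are 19 mm wide; open, the fingers measure 130 mm over their backs; the gripper's body (78 mm by 193 mm) begins 47 mm behind the grasp point.
Start: joints at [93.054, 20.546, 0.682, 0, -70.136, -16.507], TCP at [0.157, 0.656, 0.235] pointing down, gripper open.
Joint ranges: [-176.03, 176.03], [-82.01, 121.73], [-58.28, 71.71], [-173.87, 95.51], [-174.79, -0.11], [-173.66, 173.66]. Speed limits (degrees/s): [136.94, 136.94, 172.46, 180, 180, 180].

## Interface

Orientations are given as [roll, pitch, yaw] about the fixed x, y, z axes, in that order (R = Rz(yaw) Ry(pitch) Rx(roll)).
In Python, from plant import r gives the robot as it stands.
- The arm moves only by the tool drive_tool, never from a script. Its argument "plan" is text: rows parted by semicolons, each of 4 numbers parted by spaces: the shift along the tool's x, y, z in cm, then the turn about the tool's z in rad. A call has 1 to 8 rows; each row is the pose to reach, as a shift and turn from the pose commanded when the call began, along the tool's axes at that moment; what a row does not reach only later rows make up. A row lasts 1/8 s, in which the tool goes at most 62.5 mm and 10.7 degrees, less where a joint would pass 70% of its speed; a pose out of reach is approached as far as the arm can. A call with a gripper value outside its range is refused whole. "fingers" is the closure, from -1 (fully open) to 1 (shut), set as the call begins (left out, the last holds). The fingers move at their own pace and stop on an object; "squeeze" is the grip in N (left out, the last holds). Time passes only in rows, so rows that repeat a pose let the fingers close. It gives the time, the measured TCP pose, the force and the opening at its end, in the units of the state.
- r.get_state(): the state, without advancing time (a new reading comes with each control period).
- r.capture(name): name is "side" or "top"; returns a dict with "frame" (384x512x3 uint8, red, green, blue), "fovy" (degrees; the focal length in pixels is half the picture's height over the tangent of half this angle, whatever the lens; pixels are square), "cx", "cy" (the principal point, pixels), "rvec" (rotation vector, rad) and "tvec" (3), from world to camera coordinates, as OpenCV has them. Camera axes: x right, y down, z forward; pixel columns grow to the right and rows downward; lengths in m; the calibration is good to about 2 mm. A picture is of the moment at which its call begins. There is no depth.
- r.close_job(): hands the job in, once; it reports no verdict.
The state is a dict: "time_s": time; "joints": joint angles; "qd": joint speeds; "joint_torque": joint torques, N m; "tcp_pos": TCP position; "eef_rot": TCP orientation; "contact_force": force on the tool from outside, world axes, zero at the start; "moment": the same for the moment, N m; "gripper_width": finger opening in m.
Only numpy, scipy, OpenCV 4.12 (cv2) and the standard library are available. Lean on these libraries where they do the work, as an engineer would, in place of code of your own. Each camera call takes 0.05 s, during which the arm holds its last target. There are 200 camera calls.

## Working session

There is one attempt and no reset: what is moved stays moved. The work goes in short steps, Python scripts to look and compute and a tool call to move; the robot and the scene stay as the last step left them, time stands still between calls to the robot, and variables do not carry over. Pictures are saved under pics/ and viewed, about 8 in all and at most 12, crops included, and the job is handed in when it is done.

Besides the shell and the picture viewer there is one more tool, called after ">>>" in YAML: its name, and indented under it one key for each argument. drive_tool: Moves the arm, as the interface text tells. Its arguments: {"type":"object","properties":{"plan":{"type":"string"},"fingers":{"type":"number"},"squeeze":{"type":"number"}},"required":["plan"]}

```bash
mkdir -p pics
cat > h.py <<'E'
import numpy as np, cv2
from plant import r
def cap(n):
    c=r.capture(n); c['f']=192/np.tan(np.radians(c['fovy'])/2)
    c['R']=cv2.Rodrigues(np.array(c['rvec'],float))[0]; c['t']=np.array(c['tvec'],float).ravel(); return c
def ray(c,u,v,z):
    d=c['R'].T@np.array([(u-c['cx'])/c['f'],(v-c['cy'])/c['f'],1]); o=-c['R'].T@c['t']
    return o+d*(z-o[2])/d[2]
def proj(c,p):
    q=c['R']@np.array(p)+c['t']; return q[:2]/q[2]*c['f']+[c['cx'],c['cy']]
def save(n,img): cv2.imwrite('pics/'+n,cv2.cvtColor(img,cv2.COLOR_RGB2BGR))
E
python3 - <<'E'
from h import *
a=cap('top');b=cap('side')
save('a.png',a['frame']);save('b.png',b['frame'])
for c in(a,b):print(c['fovy'],c['cx'],c['cy'],-c['R'].T@c['t'],c['R'])
s=r.get_state();print(s['time_s'],s['tcp_pos'],s['eef_rot'],s['gripper_width'],r.tcp_to_tips)
E
```

```text
45.166713672359265 262.6515414299224 192.94993255200617 [ 0.3152913  -0.00899444  0.87340015] [[-0.02593327 -0.99931504 -0.02639923]
 [-0.98050382  0.03057289 -0.19410706]
 [ 0.19478121  0.02085071 -0.98062507]]
55.56103235632897 256.6308173286787 192.77823145441585 [0.23270627 0.5044388  0.46534968] [[-0.87303595 -0.48763665 -0.00432752]
 [-0.29659957  0.53801663 -0.78902902]
 [ 0.38708775 -0.68756716 -0.61434068]]
0.1 [0.15696075 0.6560667  0.23371118] [ 1.79914037e+02 -1.01427655e-02 -1.34561616e+01] 0.08776049946506329 0.008
```

View pics/a.png

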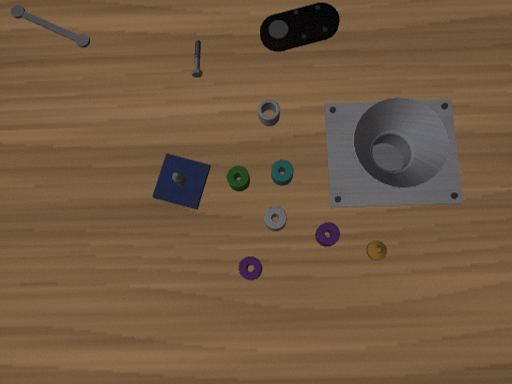

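View pics/b.png

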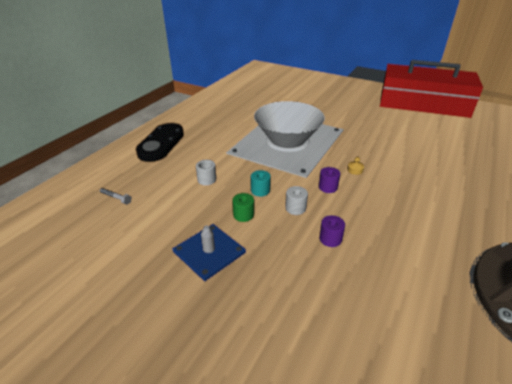

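Top view: candidates of sleeve shape are green (238,178), turquoise (282,172), purple (327,234) and (250,268), all look-alikes. Plain aluminium ones are (269,113), with a wide bore, so sleeve_wide, and (275,218), with a small bore, so sleeve_tight. Gauge is at (181,181), funnel mouth around (401,142). I'll fit models to both views and confirm in one crop.

```bash
cat >> h.py <<'E'
from scipy.optimize import minimize
def cyl(x,y,z0,z1,R,R2=None):
    t=np.linspace(0,2*np.pi,40); 
    return [(x+q*np.cos(k),y+q*np.sin(k),z) for z,q in((z0,R),(z1,R if R2 is None else R2)) for k in t]
def square(x,y,a,h,s):
    t=a+np.pi/4+np.arange(4)*np.pi/2; q=s/np.sqrt(2)
    return [(x+q*np.cos(k),y+q*np.sin(k),z) for z in(0,h) for k in t]
S=8
def hullmask(c,pts,box):
    p=np.array([proj(c,q) for q in pts]); h=cv2.convexHull(((p-box[:2]+.5)*S).astype(np.float32)).astype(np.int32)
    m=np.zeros((box[3]*S,box[2]*S),np.uint8); cv2.fillConvexPoly(m,h,1)
    return cv2.resize(m.astype(np.float32),(box[2],box[3]),interpolation=cv2.INTER_AREA)
def blob(mask,seed):
    n,l,st,ce=cv2.connectedComponentsWithStats(cv2.morphologyEx(mask.astype(np.uint8),cv2.MORPH_CLOSE,np.ones((3,3))),connectivity=4)
    ys,xs=np.nonzero(l); k=np.argmin((xs-seed[0])**2+(ys-seed[1])**2); i=l[ys[k],xs[k]]
    m=(l==i).astype(np.uint8); cs,_=cv2.findContours(m,cv2.RETR_EXTERNAL,cv2.CHAIN_APPROX_NONE); cv2.drawContours(m,cs,-1,1,-1); return m
def fit(views,model,x0,step):
    # views: (cam,mask)
    V=[]
    for c,m in views:
        x,y,w,h=cv2.boundingRect(m); b=(x-12,y-12,w+24,h+24); V.append((c,m[b[1]:b[1]+b[3],b[0]:b[0]+b[2]].astype(float),b))
    f=lambda p:sum(np.abs(hullmask(c,model(p),b)-m).sum()/m.sum() for c,m,b in V)
    s=np.vstack([x0]+[np.array(x0)+np.eye(len(x0))[i]*step[i] for i in range(len(x0))])
    o=minimize(f,x0,method='Nelder-Mead',options=dict(initial_simplex=s,xatol=1e-4,fatol=1e-4)); return o.x,o.fun
def grey(c):
    h=cv2.cvtColor(c['frame'],cv2.COLOR_RGB2HSV); return h[...,1]<55
def blue(c):
    f=c['frame'].astype(int); return (f[...,2]>f[...,0]*1.5)&(f[...,2]>f[...,1]*1.25)
E
python3 - <<'E'
from h import *
a=cap('top');b=cap('side')
for n,sa,sb in(('wide',(269,104),(206,178)),('tight',(275,226),(296,208))):
    ma,mb=blob(grey(a),sa),blob(grey(b),sb); x0=ray(a,*((269,113) if n=='wide' else (275,218)),.03)[:2]
    for nm,v in(('both',[(a,ma),(b,mb)]),('top',[(a,ma)]),('side',[(b,mb)])):
        print(n,nm,ma.sum(),mb.sum(),x0,*fit(v,lambda p:cyl(p[0],p[1],0,.04,.021),x0,[.006,.006]))
ma,mb=blob(blue(a),(165,170)),blob(blue(b),(190,250)); x0=[*ray(a,181,181,.01)[:2],.2]
for nm,v in(('both',[(a,ma),(b,mb)]),('top',[(a,ma)]),('side',[(b,mb)])):
    print('gauge',nm,ma.sum(),mb.sum(),*fit(v,lambda p:square(p[0],p[1],p[2],.01,.09),x0,[.006,.006,.2]))
print('pin tip',ray(a,175,177,.06),ray(b,208,229,.06))
print('funnel bolts',[ray(a,*q,.003)[:2] for q in((333,110),(444,106),(338,199),(454,196))],'mouth',ray(a,401,142,.07))
c=np.vstack([cv2.resize(a['frame'][90:290,150:350],(560,560),interpolation=cv2.INTER_CUBIC)])
save('c.png',c)
E
```

```text
wide both 453 437 [ 0.63955658 -0.00738053] [ 0.6451869  -0.00522527] 0.22230522994428195
wide top 453 437 [ 0.63955658 -0.00738053] [ 0.64485749 -0.00621243] 0.12375827814569536
wide side 453 437 [ 0.63955658 -0.00738053] [ 0.64537805 -0.00456095] 0.09371424485125858
tight both 424 547 [ 0.43508484 -0.01258425] [ 0.43570189 -0.01224484] 0.18366677912972992
tight top 424 547 [ 0.43508484 -0.01258425] [ 0.43559581 -0.01249386] 0.10288915094339622
tight side 424 547 [ 0.43508484 -0.01258425] [ 0.43555072 -0.01150517] 0.07366887568555759
gauge both 2046 1855 [ 0.5173588   0.16752169 -0.30706713] 0.3429841122181734
gauge top 2046 1855 [ 0.51727923  0.16738963 -0.29448649] 0.0749175219941349
gauge side 2046 1855 [ 0.51771623  0.16688095 -0.30462491] 0.26348551212938004
pin tip [0.51138523 0.16691438 0.06      ] [0.51034609 0.17120754 0.06      ]
funnel bolts [array([ 0.65163688, -0.13448218]), array([ 0.65205392, -0.35324223]), array([ 0.47192089, -0.13403519]), array([ 0.47094661, -0.35367493])] mouth [ 0.56054252 -0.2432699   0.07      ]
```

View pics/c.png

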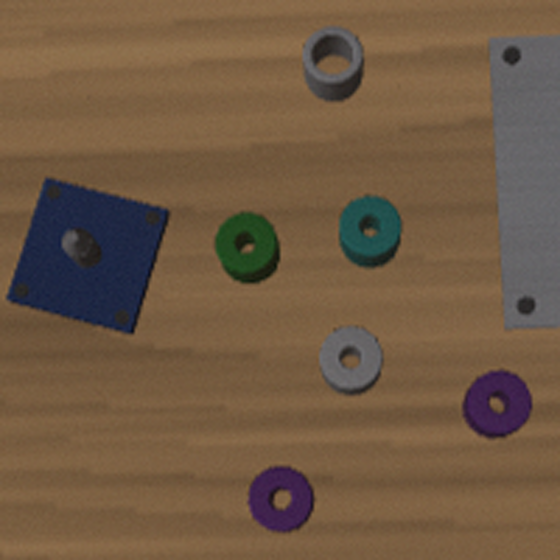

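The crop confirms it: wide-bore aluminium sleeve at crop (333,63), small-bore aluminium one at (351,359), and the others are coloured. Model fits from the two views agree to about 1.5 mm: wide (0.645,-0.005), tight (0.4356,-0.012), gauge (0.5174,0.1675), funnel (0.561,-0.243). Heading over to the wide sleeve.

>>> drive_tool:
  plan: "2 1.7 0; 6 5 0; 10 8.4 0; 14 11.8 0; 18 15.2 0; 22 18.5 0; 26 21.9 0; 30 25.3 0"
  fingers: -1
  squeeze: 20

```text
validation failed for argument at $.pl...
```

>>> drive_tool:
  plan: "2 1.7 0 0; 6 5 0 0; 10 8.4 0 0; 14 11.8 0 0; 18 15.2 0 0; 22 18.5 0 0; 26 21.9 0 0; 30 25.3 0 0"
  fingers: -1
  squeeze: 20

```text
time_s: 1.2
tcp_pos: [0.3907, 0.3391, 0.2347]
eef_rot: [-180.0, -0.0, -13.4]
contact_force: [0.3, 0.9, 0.5]
gripper_width: 0.0876
```

>>> drive_tool:
  plan: "4 3.4 0 0; 8 6.8 1 0; 12.5 10.5 3 0; 17 14.3 5 0; 21.5 18 7.5 0; 26 21.8 10 0; 30 25.2 12 0; 32.7 27.5 13.5 0"

```text
time_s: 2.2
tcp_pos: [0.6446, -0.0053, 0.0979]
eef_rot: [180.0, 0.1, -13.5]
contact_force: [0.2, 0.2, 0.4]
gripper_width: 0.0872
```

```bash
cat >> h.py <<'E'
def sh(x,y,z):
    s=r.get_state(); a=np.radians(s['eef_rot'][2]); d=np.array([x,y,z])-s['tcp_pos']
    print('t',s['time_s'],'tcp',np.round(s['tcp_pos'],4),'F',np.round(s['contact_force'],1),'w',s['gripper_width'],'shift cm',np.round(100*np.array([d[0]*np.cos(a)+d[1]*np.sin(a),d[0]*np.sin(a)-d[1]*np.cos(a),-d[2]]),2))
E
python3 - <<'E'
from h import *
sh(.645,-.005,.015)
b=cap('side')
save('d.png',cv2.resize(b['frame'][100:292,100:356],(768,576),interpolation=cv2.INTER_CUBIC))
E
```

```text
t 2.2 tcp [ 0.6446 -0.0053  0.0979] F [0.2 0.2 0.4] w 0.08720626051096045 shift cm [ 0.03 -0.04  8.29]
```

View pics/d.png

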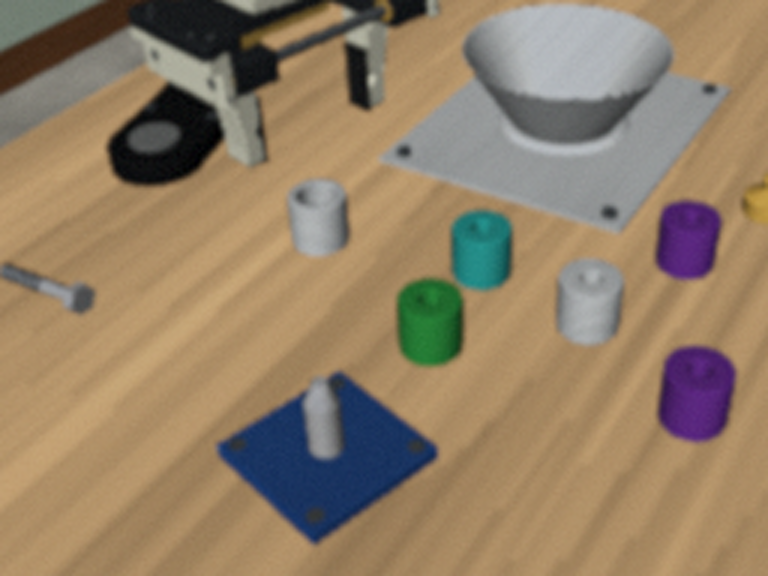

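The open jaws straddle the wide sleeve's place, with fingertips at crop (250,160) and (365,105) above the sleeve at (318,215). Descending and closing.

>>> drive_tool:
  plan: "0 0 2 0; 0 0 4.5 0; 0 0 6.5 0; 0 0 7.7 0; 0 0 8.2 0; 0 0 8.2 0"

```text
time_s: 3.0
tcp_pos: [0.6442, -0.0029, 0.0177]
eef_rot: [180.0, -0.0, -13.4]
contact_force: [0.1, 0.2, 0.5]
gripper_width: 0.0875
```

>>> drive_tool:
  plan: "0 0 0 0; 0 0 0 0; 0 0 0 0; 0 0 0 0; 0 0 0 0; 0 0 0 0; 0 0 0 0; 0 0 0 0"
  fingers: 1
  squeeze: 20

```text
time_s: 4.0
tcp_pos: [0.644, -0.003, 0.0176]
eef_rot: [180.0, 0.0, -13.5]
contact_force: [0.0, -0.2, 2.4]
gripper_width: 0.0418
```

Opening 41.8 mm: sleeve held. Lifting, then checking the TCP.

>>> drive_tool:
  plan: "0 0 -0.5 0; 0 0 -2 0; 0 0 -4.5 0; 0 0 -7 0; 0 0 -9 0; 0 0 -10 0; 0 0 -10 0"

```text
time_s: 4.88
tcp_pos: [0.6444, -0.0028, 0.1186]
eef_rot: [-179.9, -0.1, -13.5]
contact_force: [0.8, -0.3, -0.4]
gripper_width: 0.0415
```

```bash
python3 -c "
from h import *
sh(.5174,.1675,.1176)"
```

```text
t 4.875 tcp [ 0.6444 -0.0028  0.1186] F [ 0.8 -0.3 -0.4] w 0.04147859303483746 shift cm [-16.31 -13.61   0.1 ]
```

>>> drive_tool:
  plan: "-1 -0.8 0 0; -3.5 -2.9 0 0; -7 -5.8 0 0; -10.5 -8.8 0 0; -13.5 -11.3 0 0; -15.5 -12.9 0 0; -16.3 -13.6 0 0; -16.3 -13.6 0 0"

```text
time_s: 5.88
tcp_pos: [0.5166, 0.1676, 0.1172]
eef_rot: [180.0, 0.0, -13.4]
contact_force: [0.4, 0.5, -0.8]
gripper_width: 0.0422
```

Run:
```python
from h import *
sh(.5174,.1675,.1176)
a=cap('top');b=cap('side')
save('e.png',np.hstack([cv2.resize(c['frame'][y:y+128,x:x+96],(396,528),interpolation=cv2.INTER_CUBIC) for c,x,y in((a,130,110),(b,160,150))]))
```

```text
t 5.875 tcp [0.5166 0.1676 0.1172] F [ 0.4  0.5 -0.8] w 0.04215247640611902 shift cm [ 0.08 -0.01 -0.04]
```

View pics/e.png

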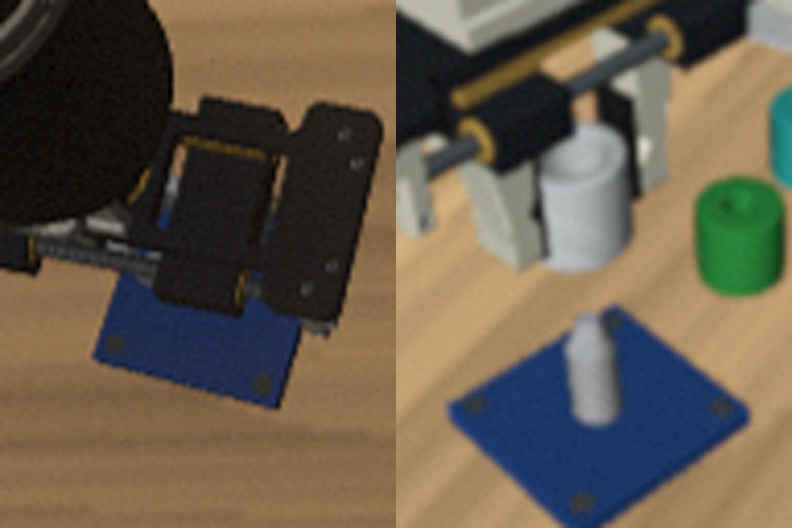

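The side panel shows the held sleeve (586,200 in the panel) hanging over the pin (595,370). The top view is blocked by the gripper. I'll check alignment with a model overlay.

Run:
```python
from h import *
b=cap('side');a=cap('top');g=(.5174,.1675)
print('tip side',proj(b,(*g,.06)),'base',proj(b,(*g,.01)),'tip top',proj(a,(*g,.06)))
# sleeve fit: per-pixel luminance/sat edges -> print rows across sleeve
k=6;x0,y0=180,165
im=cv2.resize(b['frame'][y0:y0+95,x0:x0+70],(420,570),interpolation=cv2.INTER_CUBIC)
def circ(x,y,z,R,col):
    p=np.array([(proj(b,(x+R*np.cos(t),y+R*np.sin(t),z))-[x0,y0]+.5)*k for t in np.linspace(0,6.283,60)]);cv2.polylines(im,[p.astype(np.int32)],True,col,1)
s=r.get_state();z=s['tcp_pos'][2]-.0176
for zz in(z,z+.04):circ(*g,zz,.021,(255,0,0))
circ(*g,z+.04,.014,(255,0,0))
circ(*g,.01,.01,(0,255,0));circ(*g,.045,.01,(0,255,0));circ(*g,.06,.004,(0,255,0))
save('f.png',im)
```

```text
tip side [205.75121347 226.15556506] base [208.39231139 247.63730987] tip top [174.7164246  173.79392205]
```

View pics/f.png

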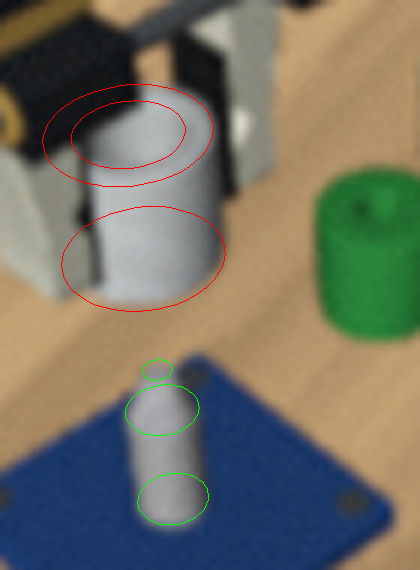

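The overlay agrees: the sleeve's visible right edges are within 0.5 px of the model over the pin (its left side is behind the near finger), and the pin model fits. Residual is about 2 mm against 4 mm radial clearance. Going down carefully, watching force.

>>> drive_tool:
  plan: "0 0 1 0; 0 0 2.5 0; 0 0 3.5 0; 0 0 4.2 0; 0 0 4.8 0; 0 0 5.4 0; 0 0 6 0; 0 0 6 0"

```text
time_s: 7.08
tcp_pos: [0.5169, 0.1671, 0.0571]
eef_rot: [180.0, 0.0, -13.5]
contact_force: [-0.5, 0.5, -0.5]
gripper_width: 0.042
```

>>> drive_tool:
  plan: "0 0 0.6 0; 0 0 1.2 0; 0 0 1.8 0; 0 0 2.3 0; 0 0 2.6 0; 0 0 2.8 0; 0 0 2.8 0"

```text
time_s: 7.95
tcp_pos: [0.5171, 0.1673, 0.0295]
eef_rot: [180.0, 0.0, -13.5]
contact_force: [0.3, 0.1, -0.6]
gripper_width: 0.0417
```

>>> drive_tool:
  plan: "0 0 0.1 0; 0 0 0.1 0"

```text
time_s: 8.2
tcp_pos: [0.5172, 0.1673, 0.0287]
eef_rot: [-180.0, -0.0, -13.5]
contact_force: [-0.5, 1.0, -0.6]
gripper_width: 0.0421
```

>>> drive_tool:
  plan: "0 0 0.1 0; 0 0 0.1 0"

```text
time_s: 8.45
tcp_pos: [0.5172, 0.1673, 0.0276]
eef_rot: [-180.0, -0.0, -13.5]
contact_force: [-0.5, -0.3, -1.2]
gripper_width: 0.0416
```

>>> drive_tool:
  plan: "0 0 0 0; 0 0 0 0; 0 0 0 0; 0 0 0 0; 0 0 0 0; 0 0 0 0"
  fingers: -1

```text
time_s: 9.2
tcp_pos: [0.5171, 0.1672, 0.0276]
eef_rot: [-180.0, -0.0, -13.5]
contact_force: [-0.6, 0.1, 0.2]
gripper_width: 0.087
```

>>> drive_tool:
  plan: "0 0 -1 0; 0 0 -3 0; 0 0 -5.5 0; 0 0 -8 0; 0 0 -9.5 0; 0 0 -10 0"

```text
time_s: 9.95
tcp_pos: [0.5174, 0.1675, 0.1287]
eef_rot: [-179.9, -0.1, -13.5]
contact_force: [0.2, -0.1, -1.1]
gripper_width: 0.0877
```

Run:
```python
from h import *
sh(.4356,-.012,.120)
b=cap('side')
for z in(.01,):
    m=[proj(b,(.5174,.1675,z+h)) for h in(0,.04)];print(m)
save('g.png',cv2.resize(b['frame'][160:290,140:320],(720,520),interpolation=cv2.INTER_CUBIC))
```

```text
t 9.95 tcp [0.5174 0.1675 0.1287] F [ 0.2 -0.1 -1.1] w 0.0877283364606909 shift cm [-3.78 19.36  0.87]
[array([208.39231139, 247.63730987]), array([206.30117425, 230.62874913])]
```

View pics/g.png

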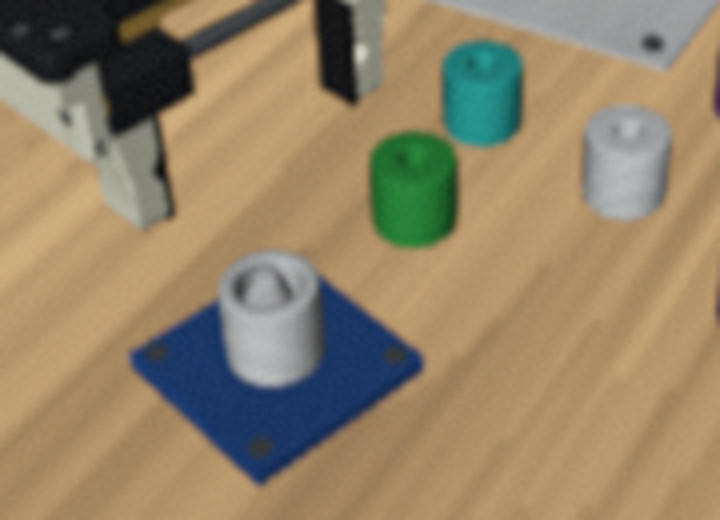

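The wide sleeve stands home on the blue plate at crop (270,320) with the pin tip inside its bore, and the fingers are clear. The tight sleeve is still at (627,160). Going for it.

>>> drive_tool:
  plan: "-0.3 1.2 0 0; -0.8 4.2 0 0; -1.6 8.4 0 0; -2.5 12.8 0 0; -3.2 16.4 0 0; -3.6 18.6 0 0; -3.8 19.4 0 0; -3.8 19.4 0 0"

```text
time_s: 11.0
tcp_pos: [0.4351, -0.0128, 0.1274]
eef_rot: [180.0, 0.0, -13.5]
contact_force: [-0.1, 0.6, -0.5]
gripper_width: 0.0877
```

Run:
```python
from h import *
sh(.4356,-.012,.0165)
```

```text
t 11.0 tcp [ 0.4351 -0.0128  0.1274] F [-0.1  0.6 -0.5] w 0.08774149587731732 shift cm [ 0.03 -0.08 11.09]
```

>>> drive_tool:
  plan: "0 0 2 0; 0 0 5 0; 0 0 8 0; 0 0 10 0; 0 0 10.8 0; 0 0 11 0; 0 0 11 0"

```text
time_s: 11.88
tcp_pos: [0.4356, -0.0122, 0.018]
eef_rot: [-180.0, -0.0, -13.4]
contact_force: [0.3, 0.2, 0.2]
gripper_width: 0.0875
```

>>> drive_tool:
  plan: "0 0 0 0; 0 0 0 0; 0 0 0 0; 0 0 0 0; 0 0 0 0; 0 0 0 0; 0 0 0 0; 0 0 0 0"
  fingers: 1
  squeeze: 25

```text
time_s: 12.88
tcp_pos: [0.4352, -0.0125, 0.0176]
eef_rot: [-180.0, -0.0, -13.4]
contact_force: [0.6, 1.1, 1.3]
gripper_width: 0.0424
```

>>> drive_tool:
  plan: "0 0 -0.5 0; 0 0 -2 0; 0 0 -5 0; 0 0 -8 0; 0 0 -11 0; 0 0 -13 0; 0 0 -14 0; 0 0 -14 0"

```text
time_s: 13.88
tcp_pos: [0.435, -0.0125, 0.1577]
eef_rot: [-180.0, -0.0, -13.5]
contact_force: [-0.6, 0.5, -1.2]
gripper_width: 0.0423
```

Run:
```python
from h import *
sh(.561,-.243,.12)
```

```text
t 13.875 tcp [ 0.435  -0.0125  0.1577] F [-0.6  0.5 -1.2] w 0.04229798728222353 shift cm [17.62 19.48  3.77]
```

Sleeve_tight gripped (42.3 mm). Carrying it over the funnel.

>>> drive_tool:
  plan: "1 1.1 0 0; 3.7 4.1 0 0; 7.3 8 0 0; 11 12.2 0 0; 14.3 15.8 0 0; 16.5 18.2 0 0; 17.6 19.5 0 0; 17.6 19.5 0 0"

```text
time_s: 14.88
tcp_pos: [0.5604, -0.2442, 0.156]
eef_rot: [180.0, 0.1, -13.5]
contact_force: [-1.0, 0.2, -0.9]
gripper_width: 0.042
```

>>> drive_tool:
  plan: "0 0 1 0; 0 0 2.5 0; 0 0 4 0; 0 0 5 0; 0 0 5.2 0; 0 0 5.2 0"

```text
time_s: 15.62
tcp_pos: [0.561, -0.2432, 0.1056]
eef_rot: [180.0, -0.0, -13.4]
contact_force: [-0.0, 0.7, -1.4]
gripper_width: 0.0418
```

Run:
```python
from h import *
sh(.561,-.243,.105)
b=cap('side')
save('i.png',cv2.resize(b['frame'][60:220,130:370],(720,480),interpolation=cv2.INTER_CUBIC))
```

```text
t 15.625 tcp [ 0.561  -0.2432  0.1056] F [-0.   0.7 -1.4] w 0.041754326603918084 shift cm [-0.01 -0.02  0.06]
```

View pics/i.png

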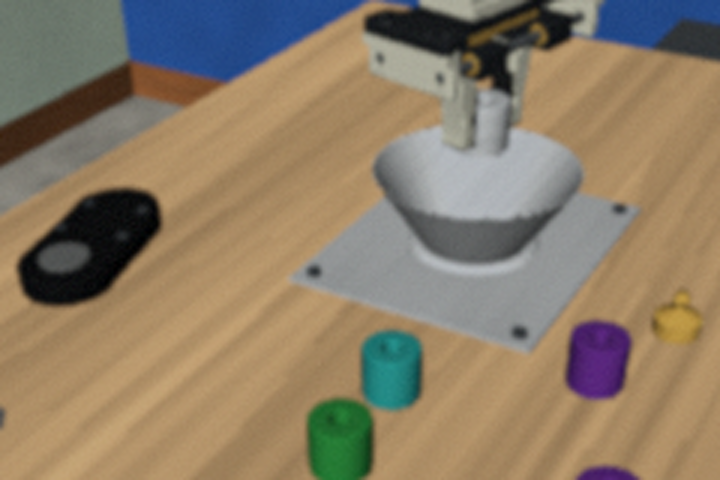

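The sleeve at (490,125) hangs just above the funnel mouth, whose centre is at (478,170). It is over the axis within the mouth. Releasing and retreating.

>>> drive_tool:
  plan: "0 0 0 0; 0 0 0 0; 0 0 0 0; 0 0 0 0; 0 0 0 0; 0 0 0 0; 0 0 0 0; 0 0 0 0"
  fingers: -1

```text
time_s: 16.68
tcp_pos: [0.5608, -0.2432, 0.1055]
eef_rot: [180.0, 0.0, -13.5]
contact_force: [-0.6, 0.1, 0.3]
gripper_width: 0.0876
```

>>> drive_tool:
  plan: "0 0 -1 0; 0 0 -4 0; 0 0 -8 0; 0 0 -11 0; 0 -3 -12 0; 0 -8 -12 0; 0 -12 -12 0; 0 -13 -12 0"

```text
time_s: 17.68
tcp_pos: [0.5916, -0.1148, 0.2265]
eef_rot: [-180.0, -0.1, -13.3]
contact_force: [-0.1, -1.0, -0.7]
gripper_width: 0.0874
```

>>> drive_tool:
  plan: "0 -1 0 0; 2 -4 0 0; 5 -7 0 0; 7 -10 0 0; 8 -11 0 0; 8 -11 0 0"

```text
time_s: 18.42
tcp_pos: [0.6946, -0.0287, 0.2249]
eef_rot: [180.0, 0.1, -13.5]
contact_force: [-1.1, 1.1, -0.2]
gripper_width: 0.0877
```

Run:
```python
from h import *
a=cap('top');b=cap('side');s=r.get_state();print(s['time_s'],s['tcp_pos'],s['contact_force'],s['qd'])
save('j.png',np.hstack([cv2.resize(c['frame'][:300],(400,234),interpolation=cv2.INTER_AREA) if 0 else cv2.resize(c['frame'][60:300,x:x+340],(400,282),interpolation=cv2.INTER_CUBIC) for c,x in((a,140),(b,100))]))
```

```text
18.525 [ 0.69382955 -0.02933744  0.22554455] [ 0.05085577  0.65862256 -0.19949439] [ 0.002133   -0.69110996 -0.27461464  0.017165    0.14320493  0.02538168]
```

View pics/j.png

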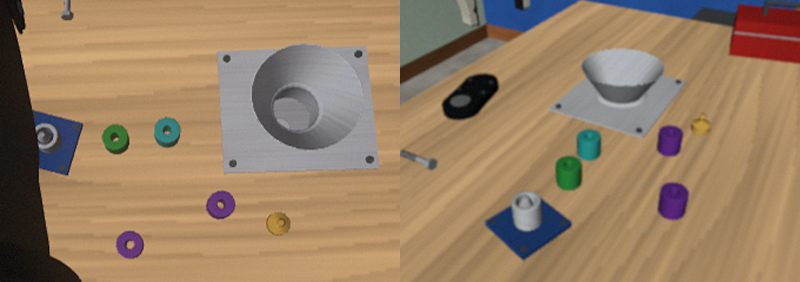

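The wide sleeve is on the pin and the tight one is gone from the bench, with the funnel cone empty. I'll compare the throat before and after to be sure nothing is stuck.

Run:
```python
from h import *
a0=cv2.cvtColor(cv2.imread('pics/a.png'),cv2.COLOR_BGR2RGB);a=cap('top')
f=lambda i:cv2.convertScaleAbs(cv2.resize(i[90:200,345:455],(396,396),interpolation=cv2.INTER_CUBIC),alpha=1.6)
save('k.png',np.hstack([f(a0),f(a['frame'])]))
```

```text
(no output)
```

View pics/k.png

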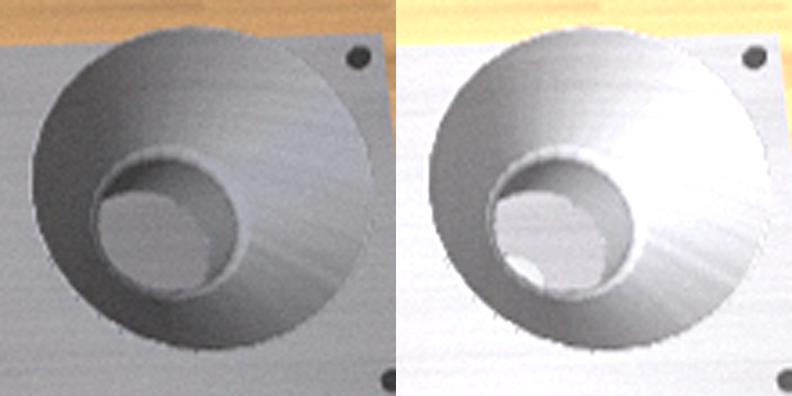

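The throat is clear. After the drop, a bright object, part of the sleeve, shows on the bin floor at (522,268).

```bash
python3 -c "
from h import *
print(r.close_job())"
```

```text
the job is handed in; nothing more can be done
None
```

I sorted both sleeves and handed the job in at about 18.6 s on the robot's clock (limit 56 s).

- **Wide-bore sleeve:** it went first, over the gauge pin and down onto the base plate. The forces I read while lowering it stayed under about 1.5 N. The side view shows it standing on the plate with the pin tip inside its bore.
- **Small-bore sleeve:** I let it go on the funnel axis just above the mouth. In the last pictures it is gone from the bench, the funnel throat is clear, and a bright object shows on the bin floor that was not there before.
- **Look-alikes:** I never handled the green, turquoise and purple ones, and they are still on the bench.
- **Checks:** the arm is clear of everything. One check disagreed slightly: with the wide sleeve above the pin, its lower edge appeared about 2 mm off the model in the side view. That was within the 4 mm radial clearance, and it slid down freely.

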